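Feel for the proud rest and press it home

ROBOT

A 7-joint arm with a two-finger parallel gripper is mounted at the origin on the work surface. World frame = base frame: x ahead of the robot, y to its left, z up, the work surface at z = 0. Lengths are in mm, angles in rad, forces in N, time in s.
With the tool pointing down it reaches from about 350 to 900 mm from the base axis. Payload 19.9 kg.
Tool frame: the origin (TCP) lies midway between the tips of the shut fingers; the grasp point (between the pads) lies 19 mm behind it; z points along the fingers, y is the line along which they close (so a half turn about z gives the same grasp; the last joint's range is limited). The gripper opens to 94 mm and grips with 3 to 60 N. Pads are 16 mm wide; open, the fingers measure 119 mm over their backs; the gripper's body (75 mm by 177 mm) begins 78 mm behind the grasp point.
Start: joints at [1.226, 0.417, -0.01, 1.614, 0.005, 1.111, -0.053], TCP at [186.959, -596.357, 172.425] pointing down, gripper open.
Joint ranges: [-2.81, 2.81], [-0.39, 2.02], [-1.27, 1.25], [0.06, 2.57], [-1.19, 4.33], [0.19, 2], [-2.82, 2.82]. Speed limits (rad/s): [1.89, 1.89, 2.39, 2.39, 3.01, 3.01, 3.01].

INTERFACE

Orientations are given as a unit quaternion [w, x, y, z].
In Python, from station import robot, effector, kin, get_image, camera_params, job, spotter gives the robot as it stands. The module is installed in compiled form; this text tells all that it offers. Calls block until the motion is done:
- robot.reach(position, orientation): joint-space move of the TCP to a pose.
- robot.move_l(position, orientation=None, vel=150, threshold=None): straight line of the TCP; orientation=None keeps the orientation; vel is the mean speed in mm/s. With threshold (N) it stops when the force on the tool has changed by that much, and returns True; else False.
- robot.move_j(angles): joint-space move.
- effector.gripper_to(opening, f_grip=None): finger opening in mm; f_grip is the grip in N (None keeps the last); returns when the fingers have stopped.
- robot.hold(seconds).
- kin.solve_ik(position, orientation): joint angles nearest the present ones, or None.
- robot.sense(): the state.
- get_image(name): name is "scene" or "top" or "wrist"; returns (picture, depth): 420x560x3 uint8, blue, green, red; 420x560 float32, mm along the optical axis (not along the pixel's ray), 0 where there is no reading.
- camera_params(name): a dict with "K" (3x3 intrinsics, pixels), "dist" ([k1, k2, p1, p2, k3] as OpenCV has them; the pictures are not rectified), "R" (3x3) and "t" (3): a world point X has camera coordinates R X + t. Camera axes: x right, y down, z forward; pixel columns grow to the right and rows downward; lengths in mm; the calibration is good to about 2 mm. A picture is of the moment at which its call begins: read the wrist's pose just before it. camera_params takes no time and is no camera call; for the wrist camera it gives the pose at the moment of the call.
A pose or a line that the arm cannot do raises robot.MotionError and nothing moves.
- job.finish_job(): hands the job in; it is judged then, once.
Trained networks look in the newest picture that a camera, given by its name, has taken for a name from the list of things; names that differ only in an ending like _2 or _b are one class to them, and where a whole thing is asked for, a point or a joint stands for the part that bears it (a point fixed in the world has none). Each returns a list of dicts, best first, with "conf" (0 to 1); they miss things now and then, are a little off and sometimes report something else, mostly with a low value. They report only what shows in the picture. A call takes as long as a camera call. They do not tell look-alikes from the thing itself.
- spotter.cut_out(camera, target): "mask" (420x560 bool, what is visible of it) and "point" ([column, row] in pixels, amid what is visible of it).
The state is a dict: "time_s": time; "joint_positions": joint angles; "joint_vel": joint speeds; "joint_torque": joint torques, N m; "tcp_pos": TCP position; "tcp_rot": TCP orientation; "force": force on the tool from outside, world axes, zero at the start; "ft_torque": the same for the moment, N m; "width": finger opening in mm; "grasp_force": force on a finger pad.
Only numpy, scipy, OpenCV 4.12 (cv2) and the standard library are available. Lean on these libraries where they do the work, as an engineer would, in place of code of your own. Each camera call takes 0.05 s, during which the arm holds its last target. There are 200 camera calls.

TASK

One of the five grey rests on the steel carrier plate has not gone fully home and stands about 3 mm higher than the others. Take the probe from its stand, feel the tops of the rests with its tip to find the high one - lightly, under 8 N, because the seated ones must not be loaded - then press only that one down with the probe until it is fully home and keep it pressed for a second at about 15 N, never over 20 N. Put the probe back in its stand, let go, and leave the other things alone.

Things in the scene. Friction and masses are not known exactly. Their poses are not given: they have to be found in the camera images.
- carrier: Flat stainless base plate of a steriliser carrier, fixed to the worktop, 130 mm (its x) by 170 mm (its y), a wire handle at each y end (reaching 103 mm from the centre), top face 20 mm above the worktop. Origin: centre of its underside, on the worktop; z up. On it stand five alike grey silicone rests; any one of them is unseated and 2.8 to 3.5 mm higher than the rest.
- place_1 (a point): Point on the carrier near the corner at -x, -y (-42 mm in x, -58 mm in y from its centre): centre of a rest's flat top if that rest is seated, 34 mm above the worktop; it does not tell which rest stands proud. A rest is an upright cylinder 22 mm across, 14 mm out of the plate when seated; it gives 1 mm per 3 N pushed straight down and springs back.
- place_2 (a point): Point on the carrier near the corner at -x, +y (-42 mm in x, 58 mm in y from its centre): centre of a rest's flat top if that rest is seated, 34 mm above the worktop; it does not tell which rest stands proud. A rest is an upright cylinder 22 mm across, 14 mm out of the plate when seated; it gives 1 mm per 3 N pushed straight down and springs back.
- place_3 (a point): Point on the carrier at the middle (0 mm in x, 0 mm in y from its centre): centre of a rest's flat top if that rest is seated, 34 mm above the worktop; it does not tell which rest stands proud. A rest is an upright cylinder 22 mm across, 14 mm out of the plate when seated; it gives 1 mm per 3 N pushed straight down and springs back.
- place_4 (a point): Point on the carrier near the corner at +x, -y (42 mm in x, -58 mm in y from its centre): centre of a rest's flat top if that rest is seated, 34 mm above the worktop; it does not tell which rest stands proud. A rest is an upright cylinder 22 mm across, 14 mm out of the plate when seated; it gives 1 mm per 3 N pushed straight down and springs back.
- place_5 (a point): Point on the carrier near the corner at +x, +y (42 mm in x, 58 mm in y from its centre): centre of a rest's flat top if that rest is seated, 34 mm above the worktop; it does not tell which rest stands proud. A rest is an upright cylinder 22 mm across, 14 mm out of the plate when seated; it gives 1 mm per 3 N pushed straight down and springs back.
- unseated (a joint): How far the proud rest, whichever it is, has been pushed down into the plate, in m: 0 to 0.0007 at the start; 0.0035 is home (a firm stop, top level with the other rests). It is stiff: it moves only while pushed with 12 N or more, and stays where it is left.
- unseated_squeeze (a joint): How far the proud rest's own springy body is squeezed, in m: 0 untouched, 0.001 for each 3 N on it; over 0.007 (21 N) it is crushed.
- probe_grip (a point): Centre of the probe's handle. The probe is a loose metal pin of 0.2 kg, round all over, hanging upright in the stand by its collar. Handle: cylinder 22 mm across, 52 mm long, reaching 26 mm above and below this point; z runs along the probe, up to the handle's end. Right below the handle a collar 32 mm across, 8 mm thick. In the stand this point is 104 mm above the worktop.
- probe_tip (a point): The end of the probe's round tip, 96 mm below the handle's centre. Between the collar (underside 34 mm below the handle's centre) and this tip the probe is a steel rod 12 mm across.
- stand: White plastic block, 80 by 80 by 70 mm high, fixed to the worktop, with an upright hole 17 mm across through its middle with a 3 mm chamfer at the mouth; the probe's rod hangs in it and its collar rests on the block's top. Origin: centre of its underside, z up.
- bottle: Brown glass bottle, 52 mm across, 120 mm high, loose bystander. Origin: centre of its underside.
- jar: Low white jar, 64 mm across, 70 mm high, loose bystander. Origin: centre of its underside.
- dish: Open steel instrument dish, 100 by 170 by 30 mm, loose bystander. Origin: centre of its underside.
There are look-alikes about, which are no part of the job. What is shaped like the part that bears probe_grip but red is not meant.

How it is judged (in metres and radians):
On the way, in this order (a step that is already met when the one before it is completed fails the run):
1. the probe is lifted out of its stand (z of probe_tip in the frame of stand above 0.072 m), for 0.1 s.
2. the proud rest is pushed home (within 0.7 mm) with the probe's tip and held there, squeezed by 8 to 21 N, for 0.6 s (value of joint unseated above 0.0028 m and value of joint unseated_squeeze above 0.0027 m and contact force between probe_c0 and anything else above 6 N), for 0.6 s.
At the end, for the whole second after the job is handed in: The proud rest is home to within 0.7 mm and no longer squeezed; the probe hangs in its stand, within 8 mm of the hole's axis, its collar within 3.5 mm of the stand's top, upright within 7 degrees, at rest and released (value of joint unseated above 0.0028 m and value of joint unseated_squeeze below 0.0006 m and horizontal distance between probe_grip and stand below 0.008 m and z of probe_grip in the frame of stand between 0.1 and 0.1075 m and angle between probe_grip's own z axis and vertical below 0.12 rad and linear speed of probe below 0.02 m/s); the robot touches nothing.
It fails at once if the probe's tip pushes with more than 9 N on the plate or on a rest other than the proud one (contact force between probe_c0 and anything else above 9 N and value of joint unseated_squeeze below 0.0015 m and horizontal distance between probe_tip and carrier below 0.13 m).
It fails at once if the proud rest is crushed (squeezed by more than 7 mm, 21 N) (value of joint unseated_squeeze above 0.007 m).
It fails at once if a bystander (bottle, jar, dish) is moved by more than 15 mm (distance of any of bottle, jar, dish from where it was at the start of the episode above 0.015 m).
It also fails if it takes over 67 s, if anything falls off the work surface, if the arm or the gripper's body presses on something with over 40 N, if the wrist force passes 120 N, or if a joint passes its speed limit or range.

## Working session

There is one attempt and no reset: what is moved stays moved. The work goes in short steps, each a Python script; the robot and the scene stay as the last script left them, time stands still between calls to the robot, and variables do not carry over. Pictures are saved under pics/ and viewed, at most 10 in all, crops included, and the job is handed in when it is done.

```bash
mkdir -p pics; cat > h.py <<'E'
import numpy as np, cv2
from station import robot, effector, kin, get_image, camera_params, job, spotter
def px2w(cp,uv,depth):
    uv=np.asarray(uv,float).reshape(-1,1,2)
    n=cv2.undistortPoints(uv,np.array(cp["K"],float),np.array(cp["dist"],float)).reshape(-1,2)
    d=np.asarray(depth,float).reshape(-1,1)
    pc=np.hstack([n*d,d]); return (pc-np.array(cp["t"]).ravel())@np.array(cp["R"])
def cloud(cp,mask,dep):
    v,u=np.nonzero(mask&(dep>0)); return px2w(cp,np.c_[u,v],dep[v,u])
E
python3 - <<'E'
from h import *
s=robot.sense(); print(s)
for c in("top","scene"):
    im,d=get_image(c); cp=camera_params(c); cv2.imwrite(f"pics/{c}0.png",im)
    np.savez(f"{c}0.npz",im=im,d=d)
    for n in("carrier","stand","probe_grip","bottle","jar","dish"):
        for r in spotter.cut_out(c,n)[:4]:
            p=cloud(cp,r["mask"],d)
            if len(p): print(c,n,round(r["conf"],2),np.round(r["point"]),np.percentile(p,[5,50,95],axis=0).round().tolist(),im[r["mask"]].mean(0).round())
E
```

```text
{'time_s': 0.0, 'joint_positions': array([ 1.22546972,  0.41799347, -0.01030208,  1.61417293,  0.00469094,
        1.11073567, -0.05302037]), 'joint_vel': array([ 0.00026478,  0.0003802 ,  0.00021603,  0.00079586,  0.00116908,
        0.00033828, -0.00024756]), 'joint_torque': array([ 4.56972712e-04, -8.51263332e+01,  6.38856534e-01, -4.25998771e+01,
       -4.88112064e-02,  1.85367640e-02,  1.17592890e-04]), 'tcp_pos': array([ 186.8393775 , -595.96271311,  171.8136944 ]), 'tcp_rot': array([-6.27341459e-04,  9.88484431e-01,  1.51321239e-01, -1.39928114e-04]), 'force': array([0.60863014, 0.58687196, 0.10831032]), 'ft_torque': array([0.07155031, 0.02734756, 0.03502087]), 'grasp_force': 0.0, 'width': 94.03741224338172}
top carrier 0.82 [273. 231.] [[528.0, -34.0, 14.0], [586.0, 44.0, 19.0], [647.0, 125.0, 24.0]] [128. 128. 135.]
top stand 0.9 [378. 253.] [[482.0, -311.0, 16.0], [516.0, -261.0, 68.0], [558.0, -230.0, 73.0]] [139. 137. 138.]
top probe_grip 0.67 [381. 252.] [[510.0, -281.0, 71.0], [521.0, -268.0, 102.0], [538.0, -260.0, 131.0]] [107. 111. 116.]
top probe_grip 0.6 [416. 253
[... 860 characters left out ...]
 [74. 75. 78.]
scene probe_grip 0.78 [ 94. 257.] [[516.0, -383.0, 11.0], [529.0, -372.0, 83.0], [536.0, -361.0, 123.0]] [21. 22. 80.]
scene probe_grip 0.69 [134. 236.] [[514.0, -286.0, 70.0], [529.0, -275.0, 100.0], [536.0, -263.0, 131.0]] [78. 79. 82.]
scene probe_grip 0.54 [124. 206.] [[345.0, -276.0, 0.0], [434.0, -266.0, 89.0], [440.0, -252.0, 123.0]] [32. 35. 88.]
scene bottle 0.72 [223. 299.] [[735.0, -215.0, 12.0], [756.0, -197.0, 76.0], [767.0, -176.0, 120.0]] [45. 59. 77.]
scene jar 0.84 [389. 184.] [[659.0, 306.0, 9.0], [688.0, 319.0, 50.0], [707.0, 351.0, 72.0]] [81. 82. 87.]
scene dish 0.66 [354. 141.] [[422.0, 324.0, 0.0], [470.0, 410.0, 6.0], [532.0, 493.0, 29.0]] [79. 78. 82.]
```

```bash
python3 - <<'E'
from h import *
for c in("top","scene"):
    z=np.load(c+"0.npz"); im,d=z["im"],z["d"]; cp=camera_params(c)
    P=cloud(cp,np.ones(d.shape,bool),d).reshape(-1,3)
    v,u=np.nonzero(d>0); W=np.full(d.shape+(3,),np.nan); W[v,u]=P
    m=(W[...,2]>29)&(W[...,2]<45)&(W[...,0]>480)&(W[...,0]<700)&(W[...,1]>-70)&(W[...,1]<160)
    n,l,st,ce=cv2.connectedComponentsWithStats(m.astype(np.uint8))
    for i in range(1,n):
        if st[i,4]>8: q=W[l==i]; print(c,st[i,4],ce[i].round(1),np.median(q,0).round(1),q.mean(0).round(1), q[:,2].max().round(1))
    for nm,(a,b,e,f),lo in(("probe",(480,570,-320,-230),108),("stand",(460,600,-330,-210),64)):
        q=W[(W[...,0]>a)&(W[...,0]<b)&(W[...,1]>e)&(W[...,1]<f)&(W[...,2]>lo)&(W[...,2]<(140 if nm=="probe" else 76))]
        print(c,nm,len(q),q.mean(0).round(1),cv2.minAreaRect(q[:,:2].astype(np.float32)))
im=np.load("top0.npz")["im"]
cv2.imwrite("pics/topcrop.png",cv2.resize(im[150:330,130:450],None,fx=2.5,fy=2.5)[:600])
cv2.imwrite("pics/probecrop.png",cv2.resize(np.load("scene0.npz")["im"][170:310,50:240],None,fx=4,fy=4,interpolation=2))
E
```

```text
top 38 [290.7 214.9] [634.   -8.7  33.3] [634.1  -8.   33.4] 39.0
top 34 [252.9 216.6] [625.6 106.6  33.8] [626.7 107.   33.7] 37.7
top 39 [272.5 228.9] [589.2  47.8  36.4] [589.1  46.5  36.5] 42.7
top 37 [292.1 242.1] [550.8 -13.   32.7] [550.7 -13.2  32.8] 38.9
top 40 [253.7 244. ] [542.8 101.5  32.9] [542.8 102.   32.8] 37.6
top probe 62 [ 521.2 -270.7  126.3] ((521.9044189453125, -271.15679931640625), (20.579191207885742, 19.127565383911133), 44.94345474243164)
top stand 667 [ 521.1 -272.    69.3] ((522.3435668945312, -273.8890075683594), (79.89342498779297, 84.76492309570312), 12.902108192443848)
scene 48 [283.5 189.8] [542.6  99.2  33.1] [543.1  98.6  33.2] 36.8
scene 64 [275.8 209.1] [589.5  42.9  36.3] [589.7  43.1  35.7] 40.0
scene 53 [305.1 208.4] [626.4 103.6  33.5] [626.3 104.1  33.6] 36.7
scene 55 [246.2 210.3] [551.1 -16.4  33.6] [550.4 -16.8  33.3] 36.2
scene 61 [267.3 231.3] [634.7 -11.9  33.6] [634.7 -11.9  33.5] 36.8
scene probe 143 [ 526.1 -274.9  123.6] ((522.8260498046875, -273.7620849609375), (21.645137786865234, 22.499897003173828), 16.94709014892578)
scene stand 921 [ 528.3 -276.6   69.6] ((521.6384887695312, -275.169677734375), (84.22367095947266, 81.49482727050781), 14.044239044189453)
```

View pics/topcrop.png

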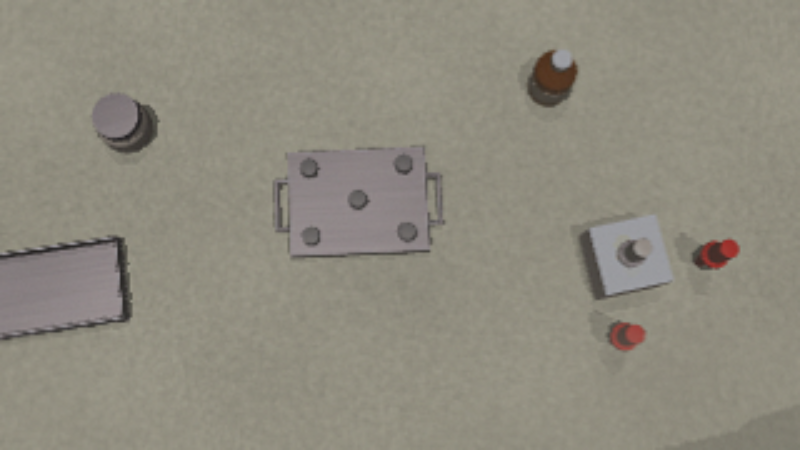

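View pics/probecrop.png

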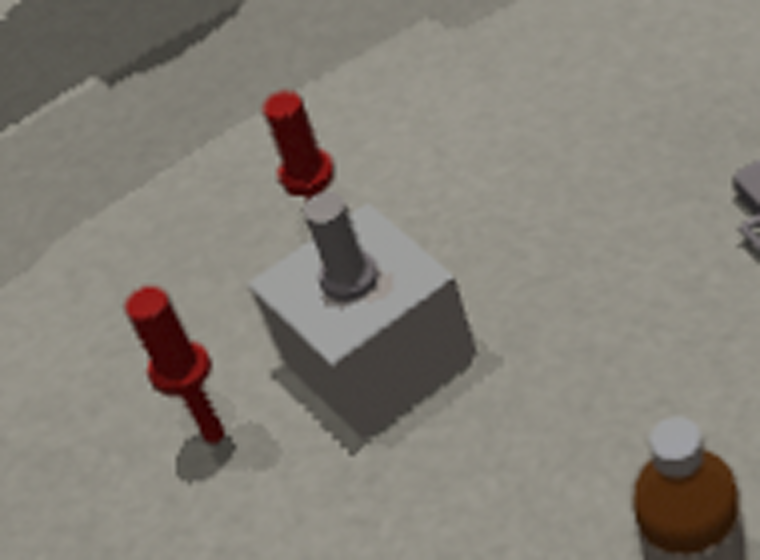

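The grey probe in the stand (top 381,252) fits. The two red ones at top (416,253) and about (380,284) are look-alikes. The depth data suggests the middle rest is the high one, and I'll confirm that by feel. Next I move above the probe and take a closer look with the wrist camera.

```bash
python3 - <<'E'
from h import *
effector.gripper_to(60,40)
robot.reach([522,-273,230],[0,1,0,0])
s=robot.sense(); print(s["time_s"],s["tcp_pos"],s["tcp_rot"])
im,d=get_image("wrist"); cp=camera_params("wrist"); cv2.imwrite("pics/w1.png",im)
for r in spotter.cut_out("wrist","probe_grip")[:3]+spotter.cut_out("wrist","stand")[:1]:
    p=cloud(cp,r["mask"],d); hi=p[(p[:,2]>60)]
    print(r["conf"],r["point"],im[r["mask"]].mean(0).round(),np.percentile(p,[2,50,98],axis=0).round().tolist())
    for a,b in((120,140),(85,118),(66,73)):
        q=p[(p[:,2]>a)&(p[:,2]<b)]
        if len(q)>20: print(a,len(q),q.mean(0).round(1),cv2.minAreaRect(q[:,:2].astype(np.float32)))
E
```

```text
3.1167 [ 521.425224   -274.05227545  229.85200641] [ 1.08862467e-04  9.99999788e-01 -6.13679692e-04 -1.86035522e-04]
0.97 [267.3, 275.9] [19. 21. 75.] [[419.0, -276.0, 17.0], [433.0, -263.0, 97.0], [441.0, -251.0, 124.0]]
120 225 [ 427.5 -262.8  122.4] ((427.366943359375, -262.8121643066406), (18.55295181274414, 19.34632682800293), 49.11808395385742)
85 198 [ 434.2 -263.8  102.1] ((432.13934326171875, -262.7514953613281), (10.387260437011719, 21.239055633544922), 1.9466595649719238)
66 173 [ 433.2 -264.2   70.2] ((429.3253173828125, -264.3277893066406), (30.004539489746094, 24.1357421875), 81.61461639404297)
0.96 [278.5, 204.6] [ 91.  93. 100.] [[512.0, -287.0, 77.0], [525.0, -274.0, 129.0], [535.0, -260.0, 132.0]]
120 330 [ 521.7 -273.3  130.2] ((521.0989990234375, -273.0352478027344), (20.437198638916016, 20.070528030395508), 0.535728931427002)
85 83 [ 529.1 -273.6  102.3] ((527.3245849609375, -273.8863830566406), (20.677059173583984, 7.438104629516602), 82.16633605957031)
0.74 [361.2, 202.6] [ 53.  58. 109.] [[495.0, -406.0, 0.0], [525.0, -366.0, 100.0], [536.0, -356.0, 124.0]]
120 310 [ 522.2 -370.2  122.4] ((521.6531372070312, -370.6054992675781), (20.977012634277344, 21.05475616455078), 62.969425201416016)
85 162 [ 526.6 -363.6  101.7] ((525.4127807617188, -364.85064697265625), (8.456277847290039, 21.139978408813477), 58.637596130371094)
66 208 [ 525.9 -365.5   70.2] ((523.8245849609375, -367.85699462890625), (24.75615119934082, 30.681751251220703), 56.777252197265625)
0.74 [275.9, 189.4] [143. 150. 158.] [[478.0, -316.0, 1.0], [527.0, -273.0, 71.0], [564.0, -230.0, 73.0]]
120 22 [ 514.9 -273.2  130.1] ((515.0469360351562, -273.3394470214844), (10.707816123962402, 20.06830596923828), 3.7400925159454346)
66 3470 [ 522.4 -272.9   70.7] ((520.2498168945312, -272.9707946777344), (80.35270690917969, 80.11845397949219), 13.045154571533203)
```

View pics/w1.png

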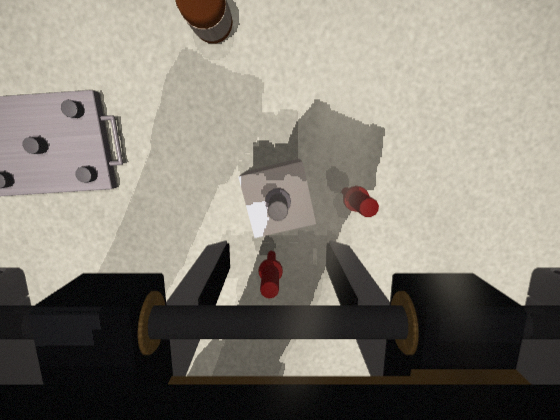

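The grey probe is at wrist pixel (278,205), or world (521.5,-273.2). The red ones at (269,285) and (362,203) are clear of the fingers. I'll grasp it and lift.

```bash
python3 - <<'E'
from h import *
Q=[0,1,0,0]
print(robot.move_l([521.7,-273,86],Q,vel=100,threshold=15))
s=robot.sense(); print(s["tcp_pos"],s["force"])
effector.gripper_to(0,55)
s=robot.sense(); print(s["tcp_pos"],s["force"],s["width"],s["grasp_force"])
np.save("grasp.npy",s["tcp_pos"])
print(robot.move_l([521.7,-273,240],Q,vel=100))
s=robot.sense(); print(s["time_s"],s["tcp_pos"],s["force"],s["ft_torque"],s["width"],s["grasp_force"])
E
```

```text
False
[ 522.00253058 -273.15491465   86.54191228] [ 0.12147931 -0.93829398 -0.10844449]
[ 521.73329347 -273.05590325   86.01276077] [ 0.38955116 -0.93775532  0.09706148] 20.33280571079888 54.98974084854126
False
7.2583 [ 521.48921438 -272.88801228  239.43359943] [-0.2683526  -0.45376843 -1.47858604] [-0.00255706  0.01475444  0.01822826] 20.44139720392735 54.98030483722687
```

```bash
python3 - <<'E'
from h import *
robot.move_l([535,45,230],[0,1,0,0],vel=200)
s=robot.sense(); print(s["time_s"],s["tcp_pos"])
cp=camera_params("wrist"); im,d=get_image("wrist"); cv2.imwrite("pics/w2.png",im)
W=np.full(d.shape+(3,),np.nan); v,u=np.nonzero(d>0); W[v,u]=cloud(cp,d>0,d)
m=(W[...,2]>29)&(W[...,2]<45)
n,l,st,ce=cv2.connectedComponentsWithStats(m.astype(np.uint8))
for i in range(1,n):
    if st[i,4]>60:
        q=W[l==i]; z=np.median(q[q[:,2]>np.percentile(q[:,2],30),2]); t=q[abs(q[:,2]-z)<2]
        print(st[i,4],ce[i].round(),cv2.minEnclosingCircle(t[:,:2].astype(np.float32)),t.mean(0).round(1))
v,u=np.nonzero((W[...,2]>100)&(W[...,2]<180)&(abs(W[...,1]-45)<40))
q=W[v,u]
for z in range(145,235,10):
    t=q[abs(q[:,2]-z)<5]
    if len(t)>5: print(z,len(t),t.mean(0).round(1),t[:,1].min().round(1),t[:,1].max().round(1))
print(q[:,2].min())
E
```

```text
9.0 [535.01218374  44.09031186 229.99382467]
373 [458.  32.] ((737.9822998046875, -185.09718322753906), 25.811416625976562) [ 729.6 -171.    40.1]
640 [58. 85.] ((676.64013671875, 335.6330871582031), 31.212249755859375) [672.6 317.   41.3]
231 [319. 119.] ((632.7091674804688, -8.4393310546875), 10.58057689666748) [632.5  -8.4  34.5]
232 [229. 125.] ((625.4826049804688, 107.06405639648438), 10.793025970458984) [625.3 107.   34.6]
213 [276. 155.] ((587.0294189453125, 46.77050018310547), 10.59907054901123) [587.3  46.6  37.3]
607 [492. 200.] ((520.1130981445312, -272.4321594238281), 56.18324661254883) [ 528.5 -243.9   39.7]
205 [321. 184.] ((548.8408203125, -13.438295364379883), 10.718205451965332) [549.1 -13.5  34.7]
202 [235. 189.] ((541.6133422851562, 101.93391418457031), 10.693145751953125) [541.8 101.9  34.6]
446 [ 55. 229.] ((480.521484375, 375.2755126953125), 68.63170623779297) [484.6 357.   30.5]
73 [491. 269.] ((426.2869873046875, -261.25177001953125), 5.724381923675537) [ 428.  -259.2   38.9]
165 25 [538.7  43.4 165.2] 37.9 48.4
157.72704378407136
```

View pics/w2.png

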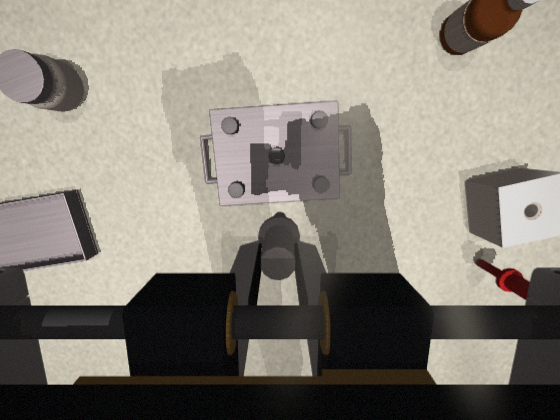

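The picture shows the four corner rests at about (319,119), (229,125), (321,184) and (235,189) with z≈34.6, and the middle one at (276,155) with z≈37.3. The probe is held straight and the stand hole at (532,210) is empty. Now I'll feel all five.

```bash
python3 - <<'E'
from h import *
Q=[0,1,0,0]; off=78
R=[(541.7,101.9),(625.4,107),(587.2,46.7),(632.6,-8.4),(548.9,-13.4)]
robot.move_l([*R[0],130],Q,vel=200)
for x,y in R:
    robot.move_l([x,y,off+44],Q,vel=150)
    robot.move_l([x,y,off+39.5],Q,vel=40)
    f0=robot.sense()["force"][2]
    hit=robot.move_l([x,y,off+31.5],Q,vel=8,threshold=3)
    s=robot.sense(); print((x,y),hit,s["tcp_pos"].round(2),(s["force"]-[0,0,f0]).round(2),round(s["time_s"],1))
    robot.move_l([x,y,off+44],Q,vel=80)
E
```

```text
(541.7, 101.9) True [541.58 101.87 109.89] [-0.21 -0.04  3.67] 11.2
(625.4, 107) True [625.27 107.01 109.84] [0.71 0.05 4.35] 13.3
(587.2, 46.7) True [587.1   46.69 112.56] [0.02 0.28 5.82] 15.1
(632.6, -8.4) True [632.47  -8.41 109.83] [-1.31 -0.03  5.74] 17.2
(548.9, -13.4) True [548.8  -13.4  109.86] [ 0.13 -0.2   4.01] 19.3
```

The middle rest is the proud one, with contact about 2.7 mm higher than the other four. I'll press it in small, force-checked steps.

```bash
python3 - <<'E'
from h import *
Q=[0,1,0,0]; x,y=587.2,46.7
robot.move_l([x,y,117],Q,vel=60)
f0=np.mean([robot.sense()["force"][2] for _ in range(1)]); print("f0",f0)
def F():
    v=[]
    for _ in range(5): robot.hold(0.03); v.append(robot.sense()["force"][2])
    return np.mean(v)-f0
z=112.0; robot.move_l([x,y,z],Q,vel=10,threshold=12)
while z>104:
    f=F(); p=robot.sense()["tcp_pos"][2]; print(round(z,2),round(p,2),round(f,2))
    if f>14.5 and p<107.3: break
    if f>17: break
    z-=0.5 if p>107.5 else 0.25
    robot.move_l([x,y,z],Q,vel=8,threshold=5)
for _ in range(4): robot.hold(0.3); print(robot.sense()["force"][2]-f0, robot.sense()["tcp_pos"].round(2))
print(robot.sense()["time_s"])
E
```

```text
f0 -1.4838458997075918
112.0 112.15 5.59
111.5 111.6 6.82
111.0 111.24 7.88
110.5 110.81 8.92
110.0 110.44 9.98
109.5 110.03 10.54
109.0 109.53 10.61
108.5 109.02 10.91
108.0 108.54 10.69
107.5 108.03 10.99
107.0 107.52 11.35
106.5 107.06 11.37
106.25 106.87 11.75
106.0 106.72 12.44
105.75 106.47 12.74
105.5 106.29 13.56
105.25 106.12 14.27
105.0 105.87 14.41
104.75 105.71 14.78
15.593457882022337 [588.09  46.85 105.71]
14.648816031112435 [588.07  46.82 105.71]
15.394809910881804 [588.05  46.84 105.68]
14.960046507281984 [588.09  46.82 105.71]
30.4833
```

The force stayed flat at about 11 N and then rose again, so the rest is home, and it was held at 15 N for 1.2 s. I'll feel it once more, then check the probe in the grip before putting it back.

```bash
python3 - <<'E'
from h import *
Q=[0,1,0,0]; x,y=587.2,46.7
robot.move_l([x,y,117],Q,vel=30)
f0=robot.sense()["force"][2]
print(robot.move_l([x,y,109.5],Q,vel=8,threshold=3)); s=robot.sense(); print(s["tcp_pos"].round(2),s["force"][2]-f0)
robot.move_l([x,y,240],Q,vel=150)
g=np.load("grasp.npy")
robot.move_l([g[0]-.1,g[1]+.1,200],Q,vel=150)
s=robot.sense(); print(s["time_s"],s["tcp_pos"],g,s["width"],s["ft_torque"])
cp=camera_params("wrist"); im,d=get_image("wrist"); cv2.imwrite("pics/w3.png",cv2.resize(im[120:330,160:440],None,fx=2.5,fy=2.5))
E
```

```text
True
[587.04  46.68 109.89] 3.8794192033598867
35.2 [ 521.87424637 -272.41752222  200.09425626] [ 521.73329347 -273.05590325   86.01276077] 20.807618398821127 [ 0.00794897 -0.00275947  0.03245787]
```

View pics/w3.png

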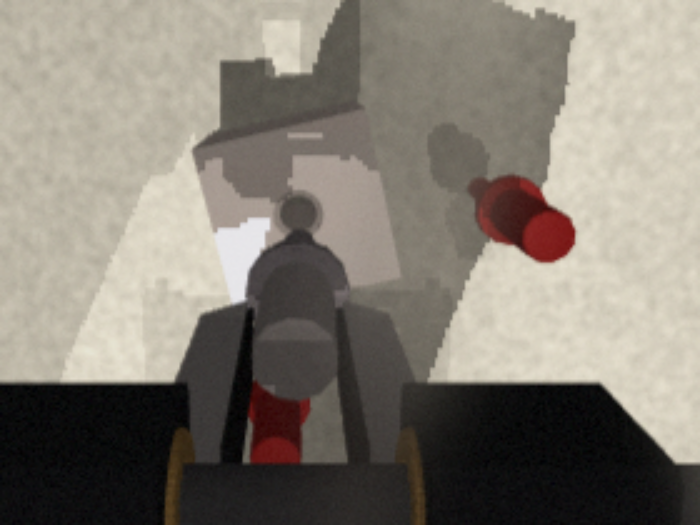

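The rest now reads 109.89, level with the seated ones. The picture shows the probe straight in the grip and its tip lined up with the hole (crop 298,212). Next I insert it.

```bash
python3 - <<'E'
from h import *
Q=[0,1,0,0]; g=np.load("grasp.npy"); x,y=g[0],g[1]
robot.move_l([x,y,152],Q,vel=100); robot.hold(.3); s=robot.sense(); print(s["tcp_pos"])
print(robot.move_l([x,y,90],Q,vel=30,threshold=6)); s=robot.sense(); print(s["tcp_pos"],s["force"],s["ft_torque"],s["time_s"])
if s["tcp_pos"][2]<92:
    print(robot.move_l([x,y,85],Q,vel=8,threshold=5)); s=robot.sense(); print(s["tcp_pos"],s["force"],s["time_s"])
E
```

```text
[ 521.90446051 -273.2082634   152.42308617]
False
[ 521.76227023 -273.09902846   90.1075555 ] [ 0.22650035  0.23956206 -1.12573007] [ 0.03254154 -0.01520885  0.02003764] 38.4
True
[ 521.77631574 -273.1793884    85.91573315] [-0.15717912 -1.00039347  5.95007481] 38.9167
```

The collar touched the stand top at the original height, so I release and retreat.

```bash
python3 - <<'E'
from h import *
Q=[0,1,0,0]; g=np.load("grasp.npy"); x,y=g[0],g[1]
effector.gripper_to(60)
robot.move_l([x,y,230],Q,vel=80); robot.hold(.5)
s=robot.sense(); print(s["tcp_pos"],s["force"],s["time_s"])
cp=camera_params("wrist"); im,d=get_image("wrist"); cv2.imwrite("pics/w4.png",im)
for r in spotter.cut_out("wrist","probe_grip")[:3]:
    p=cloud(cp,r["mask"],d); q=p[p[:,2]>120]; print(r["point"],im[r["mask"]].mean(0).round(),q.mean(0).round(1),len(q))
E
```

```text
[ 521.72448249 -273.07466659  229.98978662] [0.39624235 0.34472119 0.37761296] 42.15
[363.4, 200.5] [ 48.  53. 106.] [ 522.4 -370.2  122.4] 307
[276.5, 204.8] [ 92.  94. 101.] [ 521.5 -272.9  130.1] 344
[268.4, 274.7] [21. 22. 76.] [ 426.7 -263.3  122.3] 253
```

View pics/w4.png

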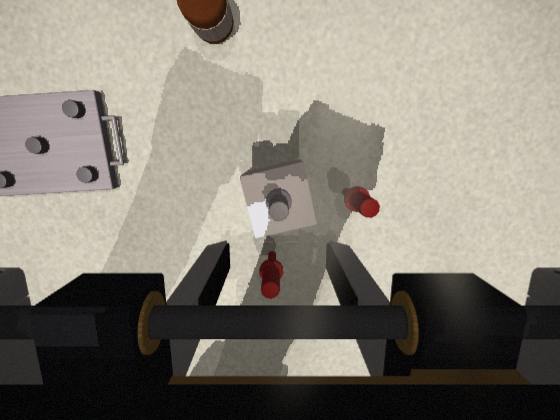

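The probe hangs upright in the stand at (277,205), in the same place and at the same height as at the start, and the gripper is clear.

```bash
python3 -c "
from h import *
print(job.finish_job())"
```

```text
the job is handed in; nothing more can be done
None
```

The middle rest (place_3) was the high one: I pressed it home, held it at about 15 N for over a second, put the probe back in its stand, let go and handed the job in at about 42 s; no verdict came back.

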